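Hold a power brick in the corner of a positioning jig

ROBOT

A 6-joint arm with a two-finger parallel gripper is mounted at the origin on a cart in front of the work surface, level with it; the furniture and walls round the work are solid. World frame = base frame: x ahead of the robot, y to its left, z up, the work surface at z = 0. Lengths are in m, angles in rad, forces in N, time in s.
With the tool pointing down it reaches from about 0.275 to 0.725 m from the base axis. Payload 5.6 kg.
Tool frame: the origin (TCP) lies on the centre line of the jaws, within the pads' length; the fingertips stand 19 mm ahead of it and the grasp point (between the pads) is the TCP; z points along the fingers, y is the line along which they close (so a half turn about z gives the same grasp; the last joint's range is limited). The gripper opens to 85 mm and grips with 20 to 120 N. Pads are 22 mm wide; open, the fingers measure 114 mm over their backs; the gripper's body (76 mm by 85 mm) begins 54 mm behind the grasp point. The pads swing forward as they close: fully open they stand 13 mm farther back than shut.
Start: joints at [0.285, 0.255, 0.108, 0, -1.424, -0.285], TCP at [0.55, 0, 0.25] pointing down, gripper open.
Joint ranges: [-2.95, 2.95], [-1.21, 1.97], [-1.09, 1.5], [-2.87, 1.71], [-2.94, -0.07], [-3.05, 3.05]. Speed limits (rad/s): [2.57, 2.57, 3.14, 3.14, 3.14, 3.14].

INTERFACE

Orientations are given as a unit quaternion [w, x, y, z].
In Python, from station import bot gives the robot as it stands.
- The arm moves only by the tool step_arm, never from a script. Its argument "rows" is a list of rows, each an object with "offset": the shift along the tool's x, y, z in m, a list of three; "turn": the turn, a rotation vector about the tool's x, y, z in degrees, a list of three; "jaw": the closure, from -1 (fully open) to 1 (shut). A call has 1 to 8 rows; each row is the pose to reach, as a shift and turn from the pose commanded when the call began, along the tool's axes at that moment; what a row does not reach only later rows make up. A row lasts 1/10 s, in which the tool goes at most 50 mm and 8.59 degrees, less where a joint would pass 70% of its speed; a pose out of reach is approached as far as the arm can. A call with a gripper value outside its range is refused whole. The fingers move at their own pace and stop on an object; "grip_force" is the grip in N (left out, the last holds). Time passes only in rows, so rows that repeat a pose let the fingers close. It gives the time, the measured TCP pose, the force, the opening and the grip force at its end, in the units of the state.
- bot.state(): the state, without advancing time (a new reading comes with each control period).
- bot.camera(name): name is "scene" or "side" or "wrist"; returns the picture (384x512x3 uint8, blue, green, red); there is no depth.
- bot.camera_model(name): a dict with "intrinsics" (3x3 intrinsics, pixels), "origin" and "rotation" of the camera in the world. Camera axes: x right, y up, looking along -z (the intrinsics and any distortion apply to the point x, -y, -z); pixel columns grow to the right and rows downward; lengths in m; the calibration is good to about 2 mm. A picture is of the moment at which its call begins: read the wrist's pose just before it. camera_model takes no time and is no camera call; for the wrist camera it gives the pose at the moment of the call.
- bot.close_job(): hands the job in; it is judged then, once.
Trained networks look in the newest picture that a camera, given by its name, has taken for a name from the list of things; names that differ only in an ending like _2 or _b are one class to them, and where a whole thing is asked for, a point or a joint stands for the part that bears it (a point fixed in the world has none). Each returns a list of dicts, best first, with "p" (0 to 1); they miss things now and then, are a little off and sometimes report something else, mostly with a low value. They report only what shows in the picture. A call takes as long as a camera call.
- bot.regions_of(camera, label): "pixels" (384x512 bool, what is visible of it) and "rect" ([left, top, right, bottom] in pixels, round what is visible of it).
The state is a dict: "time": time; "qpos": joint angles; "qd": joint speeds; "joint_efforts": joint torques, N m; "ee_pos": TCP position; "tcp_rot": TCP orientation; "force": force on the tool from outside, world axes, zero at the start; "ft_torque": the same for the moment, N m; "finger_gap": finger opening in m; "finger_force": force on a finger pad.
Only numpy, scipy, OpenCV 4.12 (cv2) and the standard library are available. Lean on these libraries where they do the work, as an engineer would, in place of code of your own. Each camera call takes 0.05 s, during which the arm holds its last target. There are 200 camera calls.

TASK

Put the black power brick flat on the dark metal plate of the corner jig, its long side along the long blue fence, and push it into the corner until it lies against both blue fences. Finish while still holding it there with the fingers, pressed firmly against both fences at once: do not let go. Leave the heat sink and the tape roll where they are.

Things in the scene. Friction and masses are not known exactly. Their poses are not given: they have to be found in the camera images.
- brick: loose black power brick, a plain box 42 (its x) x 68 (its y) x 30 mm high, 0.16 to 0.33 kg; lies flat on the desk; origin at the centre of its underside, z up. Either end may lead
- jig: corner jig, fixed to the desk: dark steel plate 120 (x) x 140 (y) x 8 mm, origin at the centre of its underside, z up; its top is 8 mm above the desk. Two blue fences stand on it along its +x and -y edges, with a small gap between them in the corner; the other two sides are open
- long_fence: blue bar fixed on the jig plate along the jig's +x edge, 12 (x) x 120 (y) x 12 mm high, its top 20 mm above the desk; origin at the centre of its underside, axes as the jig's; the face that locates the brick is its -x side, 6 mm from the origin
- short_fence: blue bar fixed on the jig plate along the jig's -y edge, 70 (x) x 12 (y) x 12 mm high, its top 20 mm above the desk; origin at the centre of its underside, axes as the jig's; the face that locates the brick is its +y side, 6 mm from the origin
- corner (a point): the inner corner on the plate's top, where the planes of the two locating faces meet: at x +48, y -58, z +8 mm in the jig's frame, axes as the jig's. The seated brick's centre lies at x -21, y +34 mm from it. The brick rises 18 mm above the fence tops, so it can be gripped across its 42 mm width over the long fence. Plate and fences are rigid and rub: friction on the plate or on one fence can carry much of a push of 5 to 10 N meant for the other
- heatsink: loose black finned heat sink 40 x 45 x 24 mm, to be left alone; origin at the centre of its underside
- tape_roll: loose black roll of tape 64 mm across, 19 mm high, to be left alone; origin at the centre of its underside

How it is judged:
At the end, for the whole second after the job is handed in: Brick flat on the jig plate and at rest, long side along the long fence (0.05 rad), within 3 mm of its corner seat; fingers press on it and it presses on each fence with over 1 N through the last second. Heat sink and tape roll within 30 mm of their starts (contact force between brick and long_fence above 1 N and contact force between brick and short_fence above 1 N and contact force between the fingers and brick above 1 N and x of brick in the frame of corner between -0.024 and -0.018 m and y of brick in the frame of corner between 0.031 and 0.037 m and z of brick in the frame of corner between -0.003 and 0.003 m and angle between the y axis of brick and the y axis of jig, either way round below 0.05 rad and angle between brick's own z axis and vertical below 0.06 rad and linear speed of brick below 0.02 m/s and distance of each of heatsink, tape_roll from where it was at the start of the episode below 0.03 m); the arm keeps its last pose, push and grip.
It fails at once if the heat sink or the tape roll is pushed more than 30 mm away (distance of any of heatsink, tape_roll from where it was at the start of the episode above 0.03 m).
It also fails if it takes over 45 s, if anything falls off the work surface, if the arm or the gripper's body presses on something with over 40 N, if the wrist force passes 120 N, or if a joint passes its speed limit or range.

## Working session

There is one attempt and no reset: what is moved stays moved. The work goes in short steps, Python scripts to look and compute and a tool call to move; the robot and the scene stay as the last step left them, time stands still between calls to the robot, and variables do not carry over. Pictures are saved under pics/ and viewed, at most 10 in all, crops included, and the job is handed in when it is done.

Besides the shell and the picture viewer there is one more tool, called after "Call:" by a JSON object that holds its "api" and its "payload", one argument or row to a line. step_arm: Moves the arm, as the interface text tells. Its arguments: {"type":"object","properties":{"rows":{"type":"array","items":{"type":"object","properties":{"offset":{"type":"array","items":{"type":"number"}},"turn":{"type":"array","items":{"type":"number"}},"jaw":{"type":"number"}}}},"grip_force":{"type":"number"}},"required":["rows"]}

```bash
mkdir -p pics; cat > h.py <<'E'
import numpy as np, cv2
from station import bot
def proj(cm,P):
    R=np.array(cm["rotation"]);P=np.atleast_2d(P)
    if R.shape==(4,):
        from scipy.spatial.transform import Rotation as Ro; R=Ro.from_quat(R[[1,2,3,0]]).as_matrix()
    c=(P-np.array(cm["origin"]))@R; c=c*[1,-1,-1]
    K=np.array(cm["intrinsics"]); u=c@K.T
    return u[:,:2]/u[:,2:]
def ray(cm,uv,z):
    R=np.array(cm["rotation"]); uv=np.atleast_2d(uv).astype(float)
    d=np.c_[uv,np.ones(len(uv))]@np.linalg.inv(np.array(cm["intrinsics"])).T*[1,-1,-1]
    d=d@R.T; o=np.array(cm["origin"]); return o+d*((z-o[2])/d[:,2])[:,None]
E
python3 - <<'E'
from h import *
s=bot.state(); print(s)
ims=[]
for n in("scene","side","wrist"):
    im=bot.camera(n); cm=bot.camera_model(n); print(n,cm); cv2.imwrite(f"pics/{n}0.png",im)
    for l in("brick","jig","long_fence","short_fence","heatsink","tape_roll"):
        for r in bot.regions_of(n,l)[:2]:
            m=r["pixels"]; np.save(f"pics/{n}_{l}.npy",m) if r is not None else 0
            v,u=np.nonzero(m); print(n,l,round(r["p"],2),r["rect"],ray(cm,[u.mean(),v.mean()],0.015).round(3)[0] if len(u) else None)
E
```

```text
{'time': 0.0, 'qpos': array([ 2.84570657e-01,  2.55710869e-01,  1.06982440e-01, -4.97326450e-04,
       -1.42392305e+00, -2.84616554e-01]), 'qd': array([ 0.00231975, -0.00098644, -0.00033671,  0.00162836,  0.00266578,
        0.0001279 ]), 'joint_efforts': array([-4.48901856e-04, -3.86631560e+01,  2.37934113e+01,  5.36471218e+00,
       -6.25866101e-03, -4.57470776e-06]), 'ee_pos': array([5.49517416e-01, 4.51165933e-05, 2.49402643e-01]), 'tcp_rot': array([-6.95578335e-04, -7.07064334e-01,  7.07148575e-01,  6.61107434e-04]), 'force': array([-0.03845832,  0.93989042, -0.52132508]), 'ft_torque': array([0.03198975, 0.016057  , 0.04484161]), 'finger_force': 0.0, 'finger_gap': 0.08544217748648207}
scene {'intrinsics': array([[350.75904162,   0.        , 257.99377349],
       [  0.        , 350.75904162, 193.2379765 ],
       [  0.        ,   0.        ,   1.        ]]), 'origin': array([-0.03103808, -0.60411819,  0.46465798]), 'rotation': array([ 0.78706167,  0.48792319, -0.19289234, -0.32443403])}Traceback (most recent call last):
  File "<stdin>", line 9, in <module>
  File "h.py", line 13, in ray
    d=d@R.T; o=np.array(cm["origin"]); return o+d*((z-o[2])/d[:,2])[:,None]
      ~^~~~
ValueError: matmul: Input operand 1 has a mismatch in its core dimension 0, with gufunc signature (n?,k),(k,m?)->(n?,m?) (size 4 is different from 3)
```

```bash
python3 -c "
import cv2,numpy as np
a=[cv2.imread(f'pics/{n}0.png') for n in('scene','wrist')]
cv2.imwrite('pics/a.png',cv2.resize(np.hstack(a),(800,300)))"
```

```text
[ WARN:0@0.008] global loadsave.cpp:275 findDecoder imread_('pics/wrist0.png'): can't open/read file: check file path/integrity
Traceback (most recent call last):
ValueError: all the input arrays must have same number of dimensions, but the array at index 0 has 3 dimension(s) and the array at index 1 has 1 dimension(s)
```

```bash
cat > h.py <<'E'
import numpy as np, cv2
from station import bot
from scipy.spatial.transform import Rotation as Ro
def rot(cm): return Ro.from_quat(np.array(cm["rotation"]),scalar_first=True).as_matrix()
def proj(cm,P):
    c=(np.atleast_2d(P)-cm["origin"])@rot(cm)*[1,-1,-1]
    u=c@np.array(cm["intrinsics"]).T
    return u[:,:2]/u[:,2:]
def ray(cm,uv,z):
    uv=np.atleast_2d(uv).astype(float)
    d=np.c_[uv,np.ones(len(uv))]@np.linalg.inv(cm["intrinsics"]).T*[1,-1,-1]@rot(cm).T
    o=np.array(cm["origin"]); return o+d*((z-o[2])/d[:,2])[:,None]
E
python3 - <<'E'
from h import *
import pickle
D={}
for n in("scene","side","wrist"):
    cm=bot.camera_model(n); im=bot.camera(n); cv2.imwrite(f"pics/{n}0.png",im)
    D[n]=dict(cm=cm,im=im,r={})
    if n!="scene":print(n,cm)
    for l in("brick","jig","long_fence","short_fence","heatsink","tape_roll"):
        R=bot.regions_of(n,l); D[n]["r"][l]=R
        for r in R[:2]:
            v,u=np.nonzero(r["pixels"]); print(n,l,round(r["p"],2),r["rect"],len(u),ray(cm,[u.mean(),v.mean()],0.015).round(3)[0] if len(u) else None)
pickle.dump(D,open("D0.pkl","wb"))
a=[cv2.imread(f'pics/{n}0.png') for n in('scene','wrist')]
cv2.imwrite('pics/a.png',cv2.resize(np.hstack(a),(800,300)))
E
```

```text
scene brick 0.88 [337.6, 256.5, 373.8, 293.8] 942 [ 0.479 -0.347  0.015]
scene brick 0.69 [170.8, 174.8, 226.4, 206.2] 979 [0.477 0.182 0.015]
scene jig 0.74 [169.7, 174.6, 228.0, 208.6] 994 [0.477 0.182 0.015]
scene long_fence 0.67 [202.7, 174.1, 219.2, 189.3] 92 [0.54  0.196 0.015]
scene short_fence 0.54 [195.0, 190.0, 214.6, 195.1] 75 [0.48  0.137 0.015]
scene heatsink 0.71 [241.9, 222.0, 264.2, 237.3] 316 [ 0.449 -0.079  0.015]
scene tape_roll 0.69 [283.1, 237.6, 312.4, 260.1] 597 [ 0.465 -0.214  0.015]
side {'intrinsics': array([[402.08330509,   0.        , 251.66346459],
       [  0.        , 402.08330509, 194.84153655],
       [  0.        ,   0.        ,   1.        ]]), 'origin': array([0.52191307, 0.81774118, 0.59491088]), 'rotation': array([0.0090881 , 0.00884628, 0.47876707, 0.87785036])}
side brick 0.73 [239.6, 142.3, 264.5, 161.3] 317 [ 0.483 -0.341  0.015]
side jig 0.56 [226.4, 243.1, 287.8, 305.2] 3080 [0.492 0.22  0.015]
side long_fence 0.73 [226.2, 249.3, 241.6, 293.5] 260 [0.545 0.209 0.015]
side short_fence 0.52 [245.9, 245.4, 279.6, 258.0] 275 [0.476 0.144 0.015]
[... 220 characters left out ...]
.015]
wrist {'intrinsics': array([[345.26223152,   0.        , 251.11142728],
       [  0.        , 345.26223152, 188.0644991 ],
       [  0.        ,   0.        ,   1.        ]]), 'origin': array([ 0.55005181, -0.07006184,  0.37441317]), 'rotation': array([-4.17060061e-04, -8.88056812e-05, -1.39183888e-01,  9.90266461e-01])}
wrist jig 0.9 [240.8, 262.0, 358.4, 359.9] 8131 [0.491 0.186 0.015]
wrist long_fence 0.83 [241.9, 276.3, 270.9, 356.8] 790 [0.542 0.192 0.015]
wrist short_fence 0.68 [285.6, 265.9, 347.9, 291.9] 805 [0.476 0.144 0.015]
wrist short_fence 0.31 [241.2, 258.1, 361.1, 359.8] 8043 [0.49  0.186 0.015]
wrist heatsink 0.71 [312.1, 58.3, 372.4, 121.5] 2102 [ 0.459 -0.07   0.015]
```

View pics/a.png

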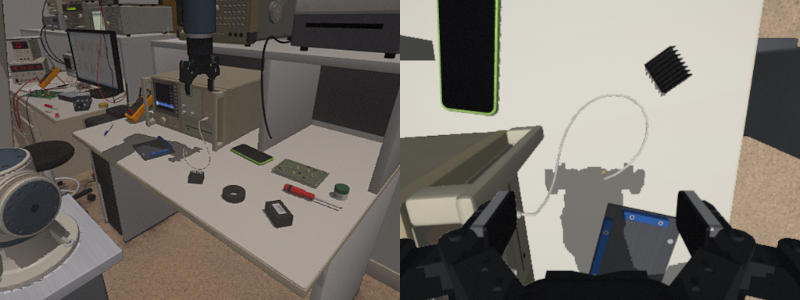

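The scene shows the brick at the right front (scene about 355,275) and the jig by the oscilloscope (scene about 198,190). In the wrist picture the jig is partly hidden by the fingers at about (300,310). I'll move over the jig for a clear look first.

Call:
{"api": "step_arm", "payload": {
  "rows": [
    {"offset": [-0.04, 0.03, 0], "turn": [0, 0, 0], "jaw": -1},
    {"offset": [-0.08, 0.06, 0], "turn": [0, 0, 0], "jaw": -1},
    {"offset": [-0.11, 0.07, 0], "turn": [0, 0, 0], "jaw": -1},
    {"offset": [-0.11, 0.07, 0], "turn": [0, 0, 0], "jaw": -1},
    {"offset": [-0.11, 0.07, 0], "turn": [0, 0, 0], "jaw": -1}
  ]
}}

```text
time: 1.65
ee_pos: [0.4799, 0.1105, 0.2505]
tcp_rot: [-0.0, 0.708, -0.706, 0.0]
force: [-0.7, -0.6, -0.5]
finger_gap: 0.0855
finger_force: 0.0
```

```bash
python3 - <<'E'
from h import *
import pickle
n="wrist"; cm=bot.camera_model(n); im=bot.camera(n); D=dict(cm=cm,im=im,r={})
for l in("jig","long_fence","short_fence"):
    R=bot.regions_of(n,l); D["r"][l]=R
    for r in R[:2]:
        v,u=np.nonzero(r["pixels"]); print(l,round(r["p"],2),r["rect"],len(u),ray(cm,[u.mean(),v.mean()],0.02).round(4)[0])
        box=cv2.minAreaRect(ray(cm,np.c_[u,v],.02 if l!="jig" else .008)[:,:2].astype(np.float32)*1000); print(box)
pickle.dump(D,open("D1.pkl","wb")); print(bot.state()["ee_pos"])
cv2.imwrite("pics/w1.png",im)
E
```

```text
jig 0.93 [178.5, 172.0, 306.3, 299.2] 11662 [0.4897 0.1963 0.02  ]
((490.70269775390625, 208.84303283691406), (148.4259490966797, 120.15388488769531), 76.95135498046875)
long_fence 0.85 [180.9, 186.8, 207.7, 290.2] 1117 [0.5427 0.1986 0.02  ]
((543.2716064453125, 202.08880615234375), (122.57775115966797, 13.487542152404785), 77.27977752685547)
long_fence 0.68 [178.2, 170.5, 307.1, 300.3] 11908 [0.4896 0.1964 0.02  ]
((490.250732421875, 203.6870880126953), (144.15492248535156, 117.29561614990234), 77.11383819580078)
short_fence 0.6 [219.6, 174.5, 286.3, 201.6] 904 [0.4768 0.1425 0.02  ]
((475.9513244628906, 142.58676147460938), (16.01042938232422, 70.87850952148438), 76.16949462890625)
[0.48033858 0.10926271 0.25014067]
```

View pics/w1.png

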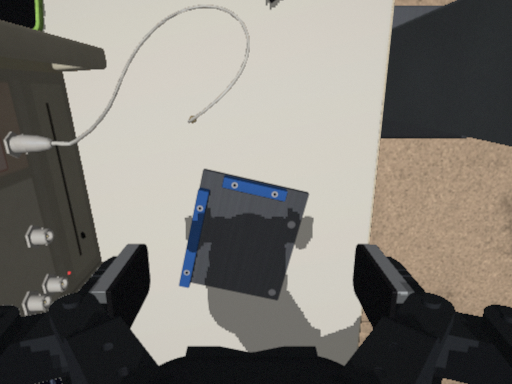

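The jig stands clear on the desk: long fence on the left at pixels (195,240), short fence on top at (255,188). Its yaw is about -13°. Next I'll go over the brick.

Call:
{"api": "step_arm", "payload": {
  "rows": [
    {"offset": [0.04, 0, 0], "turn": [0, 0, 0], "jaw": -1},
    {"offset": [0.09, 0, 0], "turn": [0, 0, 0], "jaw": -1},
    {"offset": [0.14, 0, 0], "turn": [0, 0, 0], "jaw": -1},
    {"offset": [0.19, 0, 0], "turn": [0, 0, 0], "jaw": -1},
    {"offset": [0.24, 0, 0], "turn": [0, 0, 0], "jaw": -1},
    {"offset": [0.29, 0, 0], "turn": [0, 0, 0], "jaw": -1},
    {"offset": [0.34, 0, 0], "turn": [0, 0, 0], "jaw": -1},
    {"offset": [0.37, 0, 0], "turn": [0, 0, 0], "jaw": -1}
  ]
}}

```text
time: 2.65
ee_pos: [0.479, -0.2641, 0.2499]
tcp_rot: [-0.0, -0.706, 0.708, 0.0]
force: [0.7, 0.5, -0.0]
finger_gap: 0.0857
finger_force: 0.0
```

Call:
{"api": "step_arm", "payload": {
  "rows": [
    {"offset": [0.04, 0, 0], "turn": [0, 0, 0], "jaw": -1},
    {"offset": [0.06, 0, 0], "turn": [0, 0, 0], "jaw": -1},
    {"offset": [0.06, 0, 0], "turn": [0, 0, 0], "jaw": -1},
    {"offset": [0.06, 0, 0], "turn": [0, 0, 0], "jaw": -1}
  ]
}}

```text
time: 3.05
ee_pos: [0.4795, -0.3209, 0.2497]
tcp_rot: [-0.0, -0.706, 0.708, 0.0]
force: [0.5, 0.3, -0.2]
finger_gap: 0.0855
finger_force: 0.0
```

```bash
cat > fit.py <<'E'
from h import *
from scipy.optimize import minimize
def box(x,y,th,cx,cy,z0,sx,sy,h):
    c=np.array([[a*sx/2+cx,b*sy/2+cy] for a in(-1,1) for b in(-1,1)])
    c=c@Ro.from_euler("z",th).as_matrix()[:2,:2].T+[x,y]
    return np.r_[np.c_[c,np.full(4,z0)],np.c_[c,np.full(4,z0+h)]]
def fit(cm,mask,parts,p0):
    S=4; M=cv2.resize(mask.astype(np.uint8),None,fx=S,fy=S,interpolation=cv2.INTER_NEAREST)
    def cost(q):
        p=q/[1000,1000,57.3]; I=np.zeros_like(M)
        for b in parts: cv2.fillConvexPoly(I,cv2.convexHull(((proj(cm,box(*p,*b))+.5)*S*16).round().astype(np.int32)),1,shift=4)
        return 1-(I&M).sum()/(I|M).sum()
    q=np.array(p0)*[1000,1000,57.3]
    for _ in range(3): r=minimize(cost,q,method="Nelder-Mead",options=dict(initial_simplex=np.r_[[q],q+np.diag([5,5,4])])); q=r.x
    return q/[1000,1000,57.3],r.fun
FEN=[(.054,0,.008,.012,.120,.012),(0,-.064,.008,.07,.012,.012)]
E
python3 - <<'E'
from fit import *
import pickle
n="wrist"; cm=bot.camera_model(n); im=bot.camera(n); print(bot.state()["ee_pos"])
cv2.imwrite("pics/w2.png",im)
for l in("brick","tape_roll"):
    R=bot.regions_of(n,l)
    for r in R[:2]:
        m=r["pixels"];v,u=np.nonzero(m); bx=cv2.minAreaRect(ray(cm,np.c_[u,v],.03)[:,:2].astype(np.float32)*1000); print(l,r["p"],r["rect"],bx)
    if l=="brick" and R:
        np.save("bm.npy",R[0]["pixels"])
        m=R[0]["pixels"]
        for t in np.radians([0,45,90,135]):
            print(fit(cm,m,[(0,0,0,.042,.068,.03)],[bx[0][0]/1000,bx[0][1]/1000,t]))
D=pickle.load(open("D1.pkl","rb")); im=D["im"].astype(int)
mb=(im[...,0]>im[...,2]*1.6+15)
mj=D["r"]["jig"][0]["pixels"]; mj=cv2.dilate(mj.astype(np.uint8),np.ones((5,5)))>0
# which offset of short fence? fences placed by corner: long x=48+6, short y=-58-6
for cx,cy in((0,0),(.01,-.005),(-.005,0),(-.005,.005)):
    P=[(.054,cx,.008,.012,.12,.012),(cy,-.064,.008,.07,.012,.012)]
    print(cx,cy,fit(D["cm"],mb&mj,P,[.4907,.205,np.radians(-12.8)]))
print(fit(D["cm"],D["r"]["jig"][0]["pixels"],[(0,0,0,.12,.14,.008)]+FEN,[.4907,.205,np.radians(-12.8)]))
E
```

```text
[ 0.47969885 -0.32017504  0.25002965]
brick 0.93 [217.1, 96.7, 287.6, 173.5] ((480.8475036621094, -345.040283203125), (69.19873809814453, 43.12782287597656), 59.07630157470703)
(array([ 0.4810962 , -0.34485225, -0.54884085]), np.float64(0.023910103006971162))
(array([ 0.48112949, -0.34483016, -0.54731398]), np.float64(0.023740168948441553))
(array([ 0.48112945, -0.34482113,  2.59409449]), np.float64(0.023719856016312657))
(array([ 0.48113071, -0.34482652,  2.59414847]), np.float64(0.023719856016312657))
tape_roll 0.86 [229.4, 227.9, 283.1, 285.1] ((473.6047058105469, -214.91555786132812), (70.16305541992188, 60.733455657958984), 89.9043960571289)
0 0 (array([ 0.49039115,  0.20625631, -0.21639128]), np.float64(0.2468589172249217))
0.01 -0.005 (array([ 0.49042389,  0.20595524, -0.2171839 ]), np.float64(0.23830987553797833))
-0.005 0 (array([ 0.49039143,  0.20617213, -0.21810757]), np.float64(0.2808325130080157))
-0.005 0.005 (array([ 0.48996376,  0.2061906 , -0.23556336]), np.float64(0.30649458784346373))
(array([ 0.48986811,  0.20725908, -0.22399726]), np.float64(0.03553286322857163))
```

View pics/w2.png

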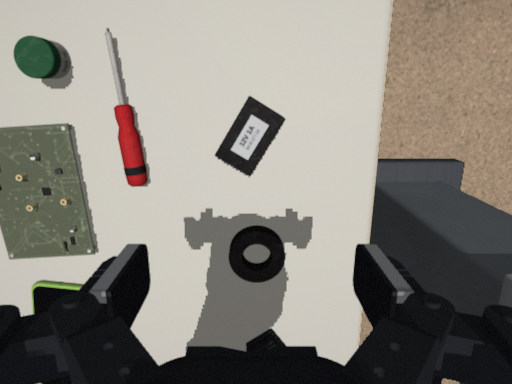

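Brick at (0.481, -0.345) with yaw -31.4°, seen around pixels (250,136). The tape roll is clear at (256,254). I'll turn and descend with the jaws part-open, straddling the brick, and feel for the desk to calibrate fingertip height.

Call:
{"api": "step_arm", "payload": {
  "rows": [
    {"offset": [0.01, 0, 0.03], "turn": [0, 0, 8], "jaw": -0.3},
    {"offset": [0.025, -0.001, 0.07], "turn": [0, 0, 16], "jaw": -0.3},
    {"offset": [0.025, -0.001, 0.11], "turn": [0, 0, 24], "jaw": -0.3},
    {"offset": [0.025, -0.001, 0.15], "turn": [0, 0, 31.4], "jaw": -0.3},
    {"offset": [0.025, -0.001, 0.18], "turn": [0, 0, 31.4], "jaw": -0.3},
    {"offset": [0.025, -0.001, 0.19], "turn": [0, 0, 31.4], "jaw": -0.3},
    {"offset": [0.025, -0.001, 0.19], "turn": [0, 0, 31.4], "jaw": -0.3}
  ]
}}

```text
time: 3.9
ee_pos: [0.4806, -0.3442, 0.0596]
tcp_rot: [-0.001, -0.49, 0.872, 0.001]
force: [1.0, 0.3, 0.4]
finger_gap: 0.0555
finger_force: 0.0
```

```bash
python3 - <<'E'
from h import *
cm=bot.camera_model("wrist"); im=bot.camera("wrist"); s=bot.state(); print(s["ee_pos"],s["tcp_rot"],s["finger_gap"])
R=Ro.from_quat(s["tcp_rot"],scalar_first=True).as_matrix(); print(R.round(3)); cv2.imwrite("pics/w3.png",im)
E
```

```text
[ 0.4816467  -0.34492749  0.06125537] [ 2.10936377e-05 -4.90024374e-01  8.71708578e-01 -5.16989760e-04] 0.055677413764100285
[[-0.52  -0.854  0.001]
 [-0.854  0.52  -0.001]
 [ 0.    -0.001 -1.   ]]
```

View pics/w3.png

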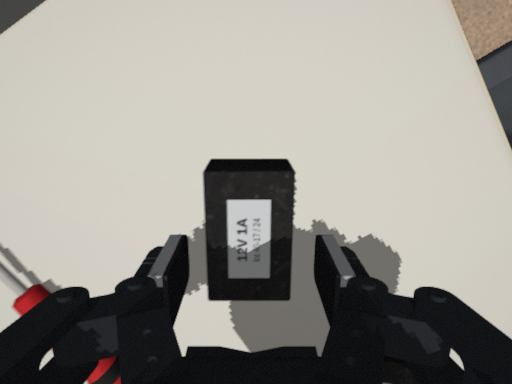

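The brick is centred between the pads (brick at column 250, pads at 185 and 318). Now I'll descend to feel the desk.

Call:
{"api": "step_arm", "payload": {
  "rows": [
    {"offset": [0, 0, 0.02], "turn": [0, 0, 0], "jaw": -0.3},
    {"offset": [0, 0, 0.035], "turn": [0, 0, 0], "jaw": -0.3},
    {"offset": [0, 0, 0.037], "turn": [0, 0, 0], "jaw": -0.3},
    {"offset": [0, 0, 0.037], "turn": [0, 0, 0], "jaw": -0.3}
  ]
}}

```text
time: 4.35
ee_pos: [0.482, -0.3454, 0.025]
tcp_rot: [0.001, -0.49, 0.872, -0.001]
force: [0.4, -0.5, 0.5]
finger_gap: 0.0555
finger_force: 0.0
```

Call:
{"api": "step_arm", "payload": {
  "rows": [
    {"offset": [0, 0, 0.001], "turn": [0, 0, 0], "jaw": -0.3},
    {"offset": [0, 0, 0.002], "turn": [0, 0, 0], "jaw": -0.3},
    {"offset": [0, 0, 0.002], "turn": [0, 0, 0], "jaw": -0.3}
  ]
}}

```text
time: 4.65
ee_pos: [0.4813, -0.3451, 0.0219]
tcp_rot: [0.0, -0.489, 0.872, -0.0]
force: [0.1, -0.8, 0.0]
finger_gap: 0.0556
finger_force: 0.0
```

Call:
{"api": "step_arm", "payload": {
  "rows": [
    {"offset": [0, 0, 0.001], "turn": [0, 0, 0], "jaw": -0.3},
    {"offset": [0, 0, 0.002], "turn": [0, 0, 0], "jaw": -0.3},
    {"offset": [0, 0, 0.002], "turn": [0, 0, 0], "jaw": -0.3}
  ]
}}

```text
time: 4.95
ee_pos: [0.4809, -0.3449, 0.0191]
tcp_rot: [-0.0, -0.489, 0.872, 0.0]
force: [0.2, -0.1, 1.1]
finger_gap: 0.0553
finger_force: 0.0
```

Call:
{"api": "step_arm", "payload": {
  "rows": [
    {"offset": [0, 0, 0.001], "turn": [0, 0, 0], "jaw": -0.3},
    {"offset": [0, 0, 0.002], "turn": [0, 0, 0], "jaw": -0.3},
    {"offset": [0, 0, 0.002], "turn": [0, 0, 0], "jaw": -0.3}
  ]
}}

```text
time: 5.25
ee_pos: [0.4809, -0.3449, 0.0171]
tcp_rot: [-0.0, -0.489, 0.872, 0.0]
force: [0.3, -0.5, -0.3]
finger_gap: 0.0559
finger_force: 0.0
```

Call:
{"api": "step_arm", "payload": {
  "rows": [
    {"offset": [0, 0, 0.001], "turn": [0, 0, 0], "jaw": -0.3},
    {"offset": [0, 0, 0.002], "turn": [0, 0, 0], "jaw": -0.3},
    {"offset": [0, 0, 0.002], "turn": [0, 0, 0], "jaw": -0.3}
  ]
}}

```text
time: 5.55
ee_pos: [0.4809, -0.3449, 0.0151]
tcp_rot: [-0.0, -0.489, 0.872, 0.0]
force: [-0.6, -0.2, -0.2]
finger_gap: 0.0556
finger_force: 0.0
```

Call:
{"api": "step_arm", "payload": {
  "rows": [
    {"offset": [0, 0, 0.001], "turn": [0, 0, 0], "jaw": -0.3},
    {"offset": [0, 0, 0.002], "turn": [0, 0, 0], "jaw": -0.3},
    {"offset": [0, 0, 0.002], "turn": [0, 0, 0], "jaw": -0.3}
  ]
}}

```text
time: 5.85
ee_pos: [0.481, -0.345, 0.0149]
tcp_rot: [-0.0, -0.49, 0.872, -0.0]
force: [-3.4, 3.1, 11.0]
finger_gap: 0.0554
finger_force: 5.6
```

Contact came at TCP 0.0148, so at a 42 mm gap the tips sit about 16.5 mm ahead of the TCP. I'll grip at TCP 0.032, which leaves the tips about 15 mm above the brick's base.

Call:
{"api": "step_arm", "payload": {
  "rows": [
    {"offset": [0, 0, -0.01], "turn": [0, 0, 0], "jaw": -0.3},
    {"offset": [0, 0, -0.019], "turn": [0, 0, 0], "jaw": -0.3},
    {"offset": [0, 0, -0.019], "turn": [0, 0, 0], "jaw": -0.3},
    {"offset": [0, 0, -0.019], "turn": [0, 0, 0], "jaw": 0.3},
    {"offset": [0, 0, -0.019], "turn": [0, 0, 0], "jaw": 0.3},
    {"offset": [0, 0, -0.019], "turn": [0, 0, 0], "jaw": 0.3},
    {"offset": [0, 0, -0.019], "turn": [0, 0, 0], "jaw": 0.3}
  ],
  "grip_force": 80
}}

```text
time: 6.55
ee_pos: [0.4813, -0.3452, 0.0329]
tcp_rot: [0.0, -0.49, 0.872, -0.0]
force: [-0.1, 1.2, 5.5]
finger_gap: 0.0402
finger_force: 81.7
```

Call:
{"api": "step_arm", "payload": {
  "rows": [
    {"offset": [0, 0, -0.03], "turn": [0, 0, 0], "jaw": 0.3},
    {"offset": [0, 0, -0.07], "turn": [0, 0, 0], "jaw": 0.3},
    {"offset": [0, 0, -0.11], "turn": [0, 0, 0], "jaw": 0.3},
    {"offset": [0, 0, -0.13], "turn": [0, 0, 0], "jaw": 0.3},
    {"offset": [0, 0, -0.13], "turn": [0, 0, 0], "jaw": 0.3},
    {"offset": [0, 0, -0.13], "turn": [0, 0, 0], "jaw": 0.3}
  ]
}}

```text
time: 7.15
ee_pos: [0.4805, -0.3444, 0.1609]
tcp_rot: [-0.0, -0.489, 0.872, 0.001]
force: [-0.5, -0.4, -3.1]
finger_gap: 0.04
finger_force: 81.7
```

```bash
python3 - <<'E'
from h import *
im=bot.camera("wrist"); cv2.imwrite("pics/w4.png",im); s=bot.state(); print(s["force"],s["ft_torque"],s["ee_pos"])
c=np.array([.49039,.20620]); th=-.2170
R=Ro.from_euler("z",th).as_matrix()[:2,:2]
seat=c+R@[.048-.021,-.058+.034]; print("seat",seat, "jx",R[:,0],"jy",R[:,1])
pre=seat+R@[-.012,.012]; d=pre-s["ee_pos"][:2]
T=Ro.from_quat(s["tcp_rot"],scalar_first=True).as_matrix(); print("pre",pre,"tool off",T.T@[*d,0])
print("turn now deg",np.degrees(np.arctan2(T[1,1],T[0,1]))-180, np.degrees(th)); print(s["qpos"])
E
```

```text
[ 0.32526427 -0.16533707 -2.73915502] [0.00953916 0.02800177 0.03522386] [ 0.48007098 -0.34421961  0.16005759]
seat [0.51158957 0.17694973] jx [ 0.97654775 -0.21530095] jy [0.21530095 0.97654775]
pre [0.5024546  0.19125191] tool off [-0.468615    0.26005647  0.00117983]
turn now deg -31.421771978350165 -12.433184154338864
[-3.58285656e-01  3.77813180e-01  5.05218001e-02 -1.18228495e-03
 -1.24715557e+00 -1.89750465e-01]
```

View pics/w4.png

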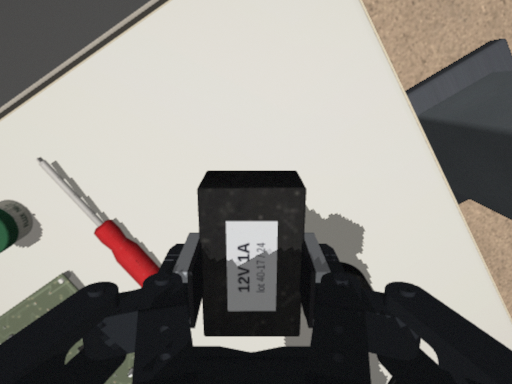

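The brick is held straight and level (columns 200–303), weight about 2.7 N. Next is the carry to the jig.

Call:
{"api": "step_arm", "payload": {
  "rows": [
    {"offset": [-0.02, 0.013, -0.01], "turn": [0, 0, 0], "jaw": 0.3},
    {"offset": [-0.056, 0.036, -0.02], "turn": [0, 0, -3], "jaw": 0.3},
    {"offset": [-0.096, 0.062, -0.03], "turn": [0, 0, -6], "jaw": 0.3},
    {"offset": [-0.136, 0.088, -0.04], "turn": [0, 0, -9], "jaw": 0.3},
    {"offset": [-0.176, 0.114, -0.04], "turn": [0, 0, -12], "jaw": 0.3},
    {"offset": [-0.216, 0.14, -0.04], "turn": [0, 0, -15], "jaw": 0.3},
    {"offset": [-0.256, 0.166, -0.04], "turn": [0, 0, -18], "jaw": 0.3},
    {"offset": [-0.296, 0.192, -0.04], "turn": [0, 0, -18.8], "jaw": 0.3}
  ]
}}

```text
time: 8.0
ee_pos: [0.4699, 0.0094, 0.2004]
tcp_rot: [-0.002, -0.626, 0.78, 0.001]
force: [1.6, 0.1, -1.9]
finger_gap: 0.0402
finger_force: 81.5
```

Call:
{"api": "step_arm", "payload": {
  "rows": [
    {"offset": [-0.03, 0.006, 0], "turn": [0, 0, 0], "jaw": 0.3},
    {"offset": [-0.05, 0.01, 0], "turn": [0, 0, 0], "jaw": 0.3},
    {"offset": [-0.06, 0.012, 0], "turn": [0, 0, 0], "jaw": 0.3},
    {"offset": [-0.06, 0.012, 0], "turn": [0, 0, 0], "jaw": 0.3},
    {"offset": [-0.06, 0.012, 0], "turn": [0, 0, 0], "jaw": 0.3}
  ]
}}

```text
time: 8.5
ee_pos: [0.4722, 0.0683, 0.2013]
tcp_rot: [-0.001, -0.625, 0.78, 0.0]
force: [-0.3, 0.0, -2.1]
finger_gap: 0.0399
finger_force: 81.5
```

```bash
cat > rel.py <<'E'
from fit import *
s=bot.state()
c=np.array([.4904,.2062]); th=-.2190
R=Ro.from_euler("z",th).as_matrix()
seat=np.r_[c,0]+R@[.027,-.024,0]
T=Ro.from_quat(s["tcp_rot"],scalar_first=True).as_matrix()
print("t",s["time"],"pos",s["ee_pos"].round(4),"in jig rel seat mm",(R.T@(s["ee_pos"]-seat)*1000).round(1),"F jig",(R.T@s["force"]).round(1),"tau",s["ft_torque"].round(2))
print("yaw tool",np.degrees(np.arctan2(T[1,1],T[0,1]))%360-180,"jig",np.degrees(th),"tilt",T[:2,2].round(3))
def need(dx,dy): # offset in tool for target relative seat (jig axes)
    d=seat+R@[dx,dy,0]-s["ee_pos"]; d[2]=0; return (T.T@d).round(4)
E
python3 - <<'E'
from rel import *
print(need(-.012,.012))
cm=bot.camera_model("wrist"); im=bot.camera("wrist"); cv2.imwrite("pics/w5.png",im)
im=im.astype(int); mb=(im[...,0]>im[...,2]*1.6+15); n,l,st,ct=cv2.connectedComponentsWithStats(mb.astype(np.uint8))
for i in range(1,n):
    if st[i,4]>150: print(st[i],ct[i])
for k in ("long_fence","short_fence"):
    for r in bot.regions_of("wrist",k)[:1]:
        v,u=np.nonzero(r["pixels"]); print(k,r["p"],r["rect"],cv2.minAreaRect(ray(cm,np.c_[u,v],.02)[:,:2].astype(np.float32)*1000))
E
```

```text
t 8.5 pos [0.4722 0.0683 0.2013] in jig rel seat mm [ -14.8 -114.5  201.3] F jig [-0.3 -0.1 -2.1] tau [-0.   -0.02 -0.01]
yaw tool -12.603562083392546 jig -12.547775713365029 tilt [-0.002 -0.001]
[-0.1265 -0.0026 -0.0002]
```

View pics/w5.png

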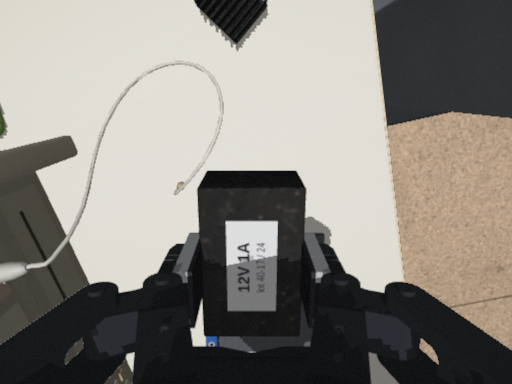

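The jig is hidden behind the held brick from here (only a blue bit at 212,341), so I'll go over the pre-seat point and look again lower.

Call:
{"api": "step_arm", "payload": {
  "rows": [
    {"offset": [-0.03, -0.001, 0], "turn": [0, 0, 0], "jaw": 0.3},
    {"offset": [-0.07, -0.002, 0], "turn": [0, 0, 0], "jaw": 0.3},
    {"offset": [-0.11, -0.003, 0.02], "turn": [0, 0, 0], "jaw": 0.3},
    {"offset": [-0.128, -0.003, 0.06], "turn": [0, 0, 0], "jaw": 0.3},
    {"offset": [-0.128, -0.003, 0.1], "turn": [0, 0, 0], "jaw": 0.3},
    {"offset": [-0.128, -0.003, 0.13], "turn": [0, 0, 0], "jaw": 0.3},
    {"offset": [-0.128, -0.003, 0.14], "turn": [0, 0, 0], "jaw": 0.3},
    {"offset": [-0.128, -0.003, 0.14], "turn": [0, 0, 0], "jaw": 0.3}
  ]
}}

```text
time: 9.45
ee_pos: [0.5032, 0.1921, 0.0614]
tcp_rot: [-0.001, -0.625, 0.781, -0.0]
force: [-0.5, -0.9, -0.7]
finger_gap: 0.0401
finger_force: 81.4
```

```bash
python3 - <<'E'
from rel import *
cm=bot.camera_model("wrist"); im=bot.camera("wrist"); im2=im.copy()
for b,col in((FEN[0],(0,255,0)),(FEN[1],(0,255,255)),((0,0,0,.12,.14,.008),(0,0,255))):
    P=proj(cm,box(c[0],c[1],th,*b))[4:][[0,1,3,2]]; cv2.polylines(im2,[P.round().astype(int)],True,col,1)
cv2.imwrite("pics/w6.png",im2)
cms=bot.camera_model("side"); si=bot.camera("side"); cv2.imwrite("pics/s6.png",cv2.resize(si[200:330,190:330],None,fx=4,fy=4))
E
```

```text
t 9.45 pos [0.5032 0.1921 0.0614] in jig rel seat mm [-11.5  13.   61.4] F jig [-0.3 -1.  -0.7] tau [-0.01  0.02  0.02]
yaw tool -12.64834953397704 jig -12.547775713365029 tilt [-0.002 -0.002]
```

View pics/w6.png

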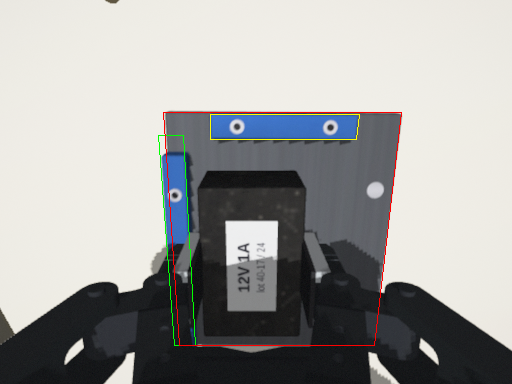

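View pics/s6.png

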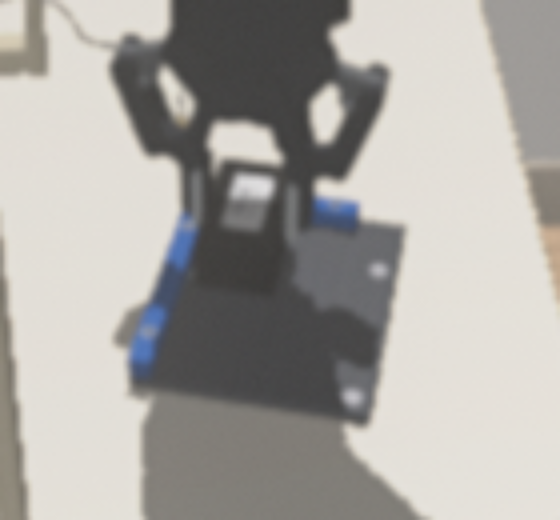

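The overlay matches the jig: short fence at row 126, long fence at column 175. The brick is clear of both fences. Lowering onto the plate.

Call:
{"api": "step_arm", "payload": {
  "rows": [
    {"offset": [0, 0, 0.01], "turn": [0, 0, 0], "jaw": 0.3},
    {"offset": [0, 0, 0.016], "turn": [0, 0, 0], "jaw": 0.3},
    {"offset": [0, 0, 0.018], "turn": [0, 0, 0], "jaw": 0.3},
    {"offset": [0, 0, 0.018], "turn": [0, 0, 0], "jaw": 0.3}
  ]
}}

```text
time: 9.95
ee_pos: [0.5034, 0.193, 0.0441]
tcp_rot: [-0.0, -0.625, 0.78, -0.0]
force: [-0.2, -0.1, -2.5]
finger_gap: 0.0401
finger_force: 81.5
```

Call:
{"api": "step_arm", "payload": {
  "rows": [
    {"offset": [0, 0, 0.001], "turn": [0, 0, 0], "jaw": 0.3},
    {"offset": [0, 0, 0.001], "turn": [0, 0, 0], "jaw": 0.3},
    {"offset": [0, 0, 0.001], "turn": [0, 0, 0], "jaw": 0.3}
  ]
}}

```text
time: 10.25
ee_pos: [0.5037, 0.1932, 0.0435]
tcp_rot: [0.0, -0.625, 0.78, -0.0]
force: [-0.0, 0.7, -2.0]
finger_gap: 0.0399
finger_force: 81.5
```

Call:
{"api": "step_arm", "payload": {
  "rows": [
    {"offset": [0, 0, 0.001], "turn": [0, 0, 0], "jaw": 0.3},
    {"offset": [0, 0, 0.001], "turn": [0, 0, 0], "jaw": 0.3},
    {"offset": [0, 0, 0.001], "turn": [0, 0, 0], "jaw": 0.3}
  ]
}}

```text
time: 10.55
ee_pos: [0.5035, 0.1931, 0.0423]
tcp_rot: [-0.0, -0.625, 0.78, 0.0]
force: [1.0, 0.4, -1.6]
finger_gap: 0.0402
finger_force: 81.5
```

Call:
{"api": "step_arm", "payload": {
  "rows": [
    {"offset": [0, 0, 0.001], "turn": [0, 0, 0], "jaw": 0.3},
    {"offset": [0, 0, 0.001], "turn": [0, 0, 0], "jaw": 0.3},
    {"offset": [0, 0, 0.001], "turn": [0, 0, 0], "jaw": 0.3}
  ]
}}

```text
time: 10.85
ee_pos: [0.5035, 0.1931, 0.0412]
tcp_rot: [-0.0, -0.625, 0.78, -0.0]
force: [0.8, -0.0, -2.2]
finger_gap: 0.0404
finger_force: 81.5
```

Call:
{"api": "step_arm", "payload": {
  "rows": [
    {"offset": [0, 0, 0.001], "turn": [0, 0, 0], "jaw": 0.3},
    {"offset": [0, 0, 0.001], "turn": [0, 0, 0], "jaw": 0.3},
    {"offset": [0, 0, 0.001], "turn": [0, 0, 0], "jaw": 0.3}
  ]
}}

```text
time: 11.15
ee_pos: [0.5036, 0.1932, 0.0409]
tcp_rot: [0.0, -0.625, 0.78, -0.0]
force: [-2.7, -1.0, 5.6]
finger_gap: 0.0396
finger_force: 82.4
```

The plate contact shows (Fz rose by about 8 N). I'll ease up a little and slide toward the short fence (tool +x).

Call:
{"api": "step_arm", "payload": {
  "rows": [
    {"offset": [0.002, 0, -0.0006], "turn": [0, 0, 0], "jaw": 0.3},
    {"offset": [0.005, 0, -0.0006], "turn": [0, 0, 0], "jaw": 0.3},
    {"offset": [0.008, 0, -0.0006], "turn": [0, 0, 0], "jaw": 0.3},
    {"offset": [0.01, 0, -0.0006], "turn": [0, 0, 0], "jaw": 0.3},
    {"offset": [0.01, 0, -0.0006], "turn": [0, 0, 0], "jaw": 0.3}
  ]
}}

```text
time: 11.65
ee_pos: [0.5015, 0.183, 0.0409]
tcp_rot: [0.0, -0.625, 0.78, -0.0]
force: [0.3, -0.4, 0.3]
finger_gap: 0.0405
finger_force: 81.8
```

Call:
{"api": "step_arm", "payload": {
  "rows": [
    {"offset": [0.001, 0, 0], "turn": [0, 0, 0], "jaw": 0.3},
    {"offset": [0.002, 0, 0], "turn": [0, 0, 0], "jaw": 0.3},
    {"offset": [0.002, 0, 0], "turn": [0, 0, 0], "jaw": 0.3}
  ]
}}

```text
time: 11.95
ee_pos: [0.501, 0.1814, 0.0409]
tcp_rot: [0.0, -0.625, 0.78, -0.0]
force: [0.5, 0.8, 0.2]
finger_gap: 0.0402
finger_force: 81.9
```

```bash
python3 -c "import rel"
```

```text
t 11.95 pos [0.501  0.1814 0.0409] in jig rel seat mm [-11.3   2.1  40.9] F jig [0.3 0.8 0.2] tau [ 0.18 -0.18  0.04]
yaw tool -12.59373822540553 jig -12.547775713365029 tilt [ 0. -0.]
```

Call:
{"api": "step_arm", "payload": {
  "rows": [
    {"offset": [0, -0.003, 0], "turn": [0, 0, 0], "jaw": 0.3},
    {"offset": [0, -0.006, 0], "turn": [0, 0, 0], "jaw": 0.3},
    {"offset": [0, -0.009, 0], "turn": [0, 0, 0], "jaw": 0.3},
    {"offset": [0, -0.009, 0], "turn": [0, 0, 0], "jaw": 0.3}
  ]
}}

```text
time: 12.35
ee_pos: [0.5102, 0.1792, 0.0409]
tcp_rot: [-0.0, -0.625, 0.78, -0.0]
force: [-1.7, -0.5, 3.1]
finger_gap: 0.0399
finger_force: 82.2
```

Call:
{"api": "step_arm", "payload": {
  "rows": [
    {"offset": [0.001, 0, 0], "turn": [0, 0, 0], "jaw": 0.3},
    {"offset": [0.002, 0, 0], "turn": [0, 0, 0], "jaw": 0.3},
    {"offset": [0.002, 0, 0], "turn": [0, 0, 0], "jaw": 0.3}
  ]
}}

```text
time: 12.65
ee_pos: [0.5096, 0.1776, 0.0409]
tcp_rot: [0.0, -0.625, 0.78, -0.0]
force: [0.9, 0.9, 0.3]
finger_gap: 0.0403
finger_force: 81.9
```

```bash
python3 -c "import rel"
```

```text
t 12.65 pos [0.5096 0.1776 0.0409] in jig rel seat mm [-2.   0.2 40.9] F jig [0.7 1.1 0.3] tau [ 0.3  -0.36 -0.01]
yaw tool -12.598675702966801 jig -12.547775713365029 tilt [0.001 0.   ]
```

Call:
{"api": "step_arm", "payload": {
  "rows": [
    {"offset": [0.001, 0, 0], "turn": [0, 0, 0], "jaw": 0.3},
    {"offset": [0.0015, 0, 0], "turn": [0, 0, 0], "jaw": 0.3},
    {"offset": [0.0015, 0, 0], "turn": [0, 0, 0], "jaw": 0.3}
  ]
}}

```text
time: 12.95
ee_pos: [0.5095, 0.177, 0.041]
tcp_rot: [0.001, -0.625, 0.78, 0.0]
force: [1.0, 4.3, 0.2]
finger_gap: 0.04
finger_force: 81.8
```

Call:
{"api": "step_arm", "payload": {
  "rows": [
    {"offset": [0, -0.001, 0], "turn": [0, 0, 0], "jaw": 0.3},
    {"offset": [0, -0.0015, 0], "turn": [0, 0, 0], "jaw": 0.3},
    {"offset": [0, -0.0015, 0], "turn": [0, 0, 0], "jaw": 0.3}
  ]
}}

```text
time: 13.25
ee_pos: [0.5098, 0.1769, 0.041]
tcp_rot: [0.0, -0.625, 0.781, 0.001]
force: [-3.0, 7.2, 2.2]
finger_gap: 0.0399
finger_force: 82.2
```

```bash
python3 -c "import rel"
```

```text
t 13.25 pos [0.5098 0.1769 0.041 ] in jig rel seat mm [-1.7 -0.4 41. ] F jig [-4.5  6.3  2.2] tau [ 2.4   1.15 -0.18]
yaw tool -12.643743648764428 jig -12.547775713365029 tilt [-0.001  0.002]
```

Call:
{"api": "step_arm", "payload": {
  "rows": [
    {"offset": [0, -0.001, 0], "turn": [0, 0, 0], "jaw": 0.3},
    {"offset": [0, -0.002, 0], "turn": [0, 0, 0], "jaw": 0.3},
    {"offset": [0, -0.002, 0], "turn": [0, 0, 0], "jaw": 0.3}
  ]
}}

```text
time: 13.55
ee_pos: [0.5109, 0.1766, 0.0409]
tcp_rot: [-0.0, -0.625, 0.781, 0.002]
force: [-6.8, 7.8, 5.0]
finger_gap: 0.0397
finger_force: 82.5
```

```bash
python3 -c "import rel"
```

```text
t 13.55 pos [0.5109 0.1766 0.0409] in jig rel seat mm [-0.5 -0.4 40.9] F jig [-8.3  6.2  5. ] tau [ 2.98  2.4  -0.29]
yaw tool -12.656970620177788 jig -12.547775713365029 tilt [-0.002  0.002]
```

Call:
{"api": "step_arm", "payload": {
  "rows": [
    {"offset": [0, -0.001, 0], "turn": [0, 0, 0], "jaw": 0.3},
    {"offset": [0, -0.002, 0], "turn": [0, 0, 0], "jaw": 0.3},
    {"offset": [0, -0.002, 0], "turn": [0, 0, 0], "jaw": 0.3}
  ]
}}

```text
time: 13.85
ee_pos: [0.5111, 0.1766, 0.041]
tcp_rot: [-0.001, -0.625, 0.781, 0.003]
force: [-14.2, 11.3, 12.4]
finger_gap: 0.0395
finger_force: 83.2
```

```bash
python3 -c "import rel"
```

```text
t 13.85 pos [0.5111 0.1766 0.041 ] in jig rel seat mm [-0.3 -0.4 41. ] F jig [-16.3   8.   12.4] tau [ 3.99  5.09 -0.28]
yaw tool -12.683428567509253 jig -12.547775713365029 tilt [-0.005  0.003]
```

Call:
{"api": "step_arm", "payload": {
  "rows": [
    {"offset": [0.001, 0, -0.0004], "turn": [0, 0, 0], "jaw": 0.3},
    {"offset": [0.002, 0, -0.0008], "turn": [0, 0, 0], "jaw": 0.3},
    {"offset": [0.003, 0, -0.001], "turn": [0, 0, 0], "jaw": 0.3},
    {"offset": [0.003, 0, -0.001], "turn": [0, 0, 0], "jaw": 0.3}
  ]
}}

```text
time: 14.25
ee_pos: [0.5111, 0.1762, 0.0413]
tcp_rot: [0.001, -0.624, 0.781, 0.004]
force: [-11.1, 20.3, 3.1]
finger_gap: 0.0403
finger_force: 82.3
```

```bash
python3 -c "import rel"
```

```text
t 14.25 pos [0.5111 0.1762 0.0413] in jig rel seat mm [-0.3 -0.8 41.3] F jig [-15.2  17.4   3.1] tau [ 7.14  4.23 -0.35]
yaw tool -12.730058181575174 jig -12.547775713365029 tilt [-0.003  0.008]
```

Call:
{"api": "step_arm", "payload": {
  "rows": [
    {"offset": [0, -0.001, 0], "turn": [0, 0, 0], "jaw": 0.3},
    {"offset": [0, -0.002, 0], "turn": [0, 0, 0], "jaw": 0.3},
    {"offset": [0.0005, -0.002, 0], "turn": [0, 0, 0], "jaw": 0.3},
    {"offset": [0.0005, -0.002, 0], "turn": [0, 0, 0], "jaw": 0.3}
  ]
}}

```text
time: 14.65
ee_pos: [0.5113, 0.1761, 0.0413]
tcp_rot: [0.0, -0.624, 0.781, 0.005]
force: [-19.6, 25.5, 8.6]
finger_gap: 0.04
finger_force: 82.9
```

```bash
python3 - <<'E'
from rel import *
cm=bot.camera_model("wrist"); im=bot.camera("wrist")
for b,col in((FEN[1],(0,255,255)),(FEN[0],(0,255,0)),((.027,-.024,.008,.042,.068,.03),(0,0,255))):
    P=proj(cm,box(c[0],c[1],th,*b))[4:][[0,1,3,2]]; cv2.polylines(im,[P.round().astype(int)],True,col,1)
w=cv2.resize(im[60:384,110:410],None,fx=1.8,fy=1.8)
cv2.imwrite("pics/w7.png",w)
E
```

```text
t 14.65 pos [0.5113 0.1761 0.0413] in jig rel seat mm [-0.1 -0.8 41.3] F jig [-24.6  20.7   8.6] tau [ 8.71  6.84 -0.43]
yaw tool -12.755727750891197 jig -12.547775713365029 tilt [-0.006  0.009]
```

View pics/w7.png

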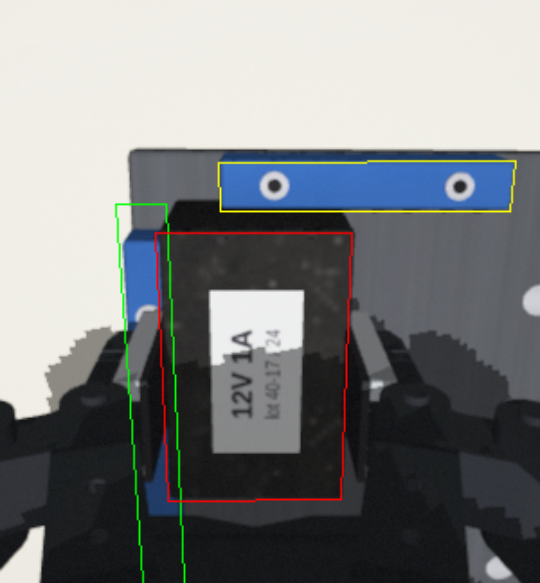

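The brick's top face (crop columns 158–352, rows 232–500) matches the predicted seat outline. It is pushed with about 25 N toward the long fence and 21 N toward the short one. Handing in.

```bash
python3 -c "
import rel
from station import bot
print(bot.close_job())"
```

```text
t 14.7 pos [0.5112 0.1762 0.0413] in jig rel seat mm [-0.1 -0.8 41.3] F jig [-23.3  19.5   9.2] tau [ 8.68  6.81 -0.42]
yaw tool -12.751923109969312 jig -12.547775713365029 tilt [-0.006  0.009]
the job is handed in; nothing more can be done
None
```

I handed the job in at 14.7 s with the brick flat in the jig corner, still gripped at about 80 N and pushed at about 23 N toward the long fence and 20 N toward the short one. These are wrist-force readings, so friction may take part of each push. By my estimate the gripper, and so the brick, was within 1 mm of the seat, the heat sink and tape roll were not touched, and the hand-in returned no verdict.

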